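# Snap a filter cartridge into the rig's clips and push it home

### The arm

A 6-joint arm with a two-finger parallel gripper is mounted at the origin on the work surface. World frame = base frame: x ahead of the robot, y to its left, z up, the work surface at z = 0. Lengths are in m, angles in rad, forces in N, time in s.
With the tool pointing down it reaches from about 0.375 to 0.925 m from the base axis. Payload 5.7 kg.
Tool frame: the origin (TCP) lies midway between the tips of the shut fingers; the grasp point (between the pads) lies behind it (r.hold_point_z is the x of the grasp point in the tool frame, in m); x points along the fingers, y is the direction in which the jaws open and shut, and the axes are right-handed (so a half turn about x gives the same grasp; the last joint's range is limited). The gripper opens to 88 mm and grips with 3 to 60 N. Pads are 20 mm wide; open, the fingers measure 115 mm over their backs; the gripper's body (75 mm by 178 mm) begins 61 mm behind the grasp point.
Start: joints at [1.175, 0.359, 1.51, -0, 1.272, -0.115], TCP at [0.166, 0.576, 0.187] pointing down, gripper open.
Joint ranges: [-2.97, 2.97], [-1.01, 2.36], [0.21, 2.38], [-0.96, 4.11], [0.2, 2.71], [-2.98, 2.98]. Speed limits (rad/s): [2.39, 2.39, 3.14, 3.14, 3.14, 3.14].

### API

Orientations are given as a rotation vector (axis times angle).
In Python, from workcell import monitor, optics, ticket, r gives the robot as it stands.
- The arm moves only by the tool drive_tool, never from a script. Its argument "commands" is one flat list of numbers, 5 for each row, row after row: the closure, from 0 (fully open) to 1 (shut), then the shift along the tool's x, y, z in cm, then the turn about the tool's x in rad. In form: [claw, tx, ty, tz, turn, claw, tx, ty, tz, turn, ...]. A call has 1 to 8 rows; each row shifts and turns the pose as measured when the row begins, along the tool's axes as they then stand; what a row does not reach is not made up. A row lasts 1/10 s, in which the tool goes at most 50 mm and 8.59 degrees, less where a joint would pass 70% of its speed; a pose out of reach is approached as far as the arm can. A call is refused whole if a number of a shift passes 5 or a number of a turn 0.15, either way. A call with a gripper value outside its range is refused whole. The fingers move at their own pace and stop on an object; the grip force is fixed at half the most. Time passes only in rows, so rows that do not move let the fingers close. It gives the time, the measured TCP pose, the force and the opening at its end, in the units of the state.
- monitor.sense(): the state, without advancing time (a new reading comes with each control period).
- optics.get_image(name): name is "scene" or "top" or "wrist"; returns a dict with "pixels" (400x640x3 uint8, blue, green, red), "depth" (400x640 float32, m along the optical axis (not along the pixel's ray), 0 where there is no reading), "fovy" (degrees; the focal length in pixels is half the picture's height over the tangent of half this angle, whatever the lens; pixels are square), "cx", "cy" (the principal point, pixels), "camera_from_world" (4x4, takes a point from world to camera coordinates); the wrist camera has in their place "tool_from_camera" (4x4, takes a point from camera to tool coordinates, whose origin is the TCP and whose axes are the tool frame's). Camera axes: x right, y up, looking along -z (the intrinsics and any distortion apply to the point x, -y, -z); pixel columns grow to the right and rows downward; lengths in m; the calibration is good to about 2 mm. A picture is of the moment at which its call begins: read the wrist's pose just before it.
- ticket.hand_in(): hands the job in, once; it reports no verdict.
The state is a dict: "t": time; "joints": joint angles; "dq": joint speeds; "tau": joint torques, N m; "tool_pos": TCP position; "orientation": TCP orientation; "wrist_force": force on the tool from outside, world axes, zero at the start; "ft_torque": the same for the moment, N m; "width": finger opening in m.
Only numpy, scipy, OpenCV 4.12 (cv2) and the standard library are available. Lean on these libraries where they do the work, as an engineer would, in place of code of your own. Each camera call takes 0.05 s, during which the arm holds its last target.

### The job

Take the filter cartridge from the white stand, snap it sideways (straight down) into both spring clips of the blue rig with its brass nozzle pointing at the steel inlet port but still outside it, then slide it along the clips until the nozzle is fully home in the port against the hard stop, and let go. How deep the stop lies differs from rig to rig, so feel for it: about 5 N against the stop is plenty, and 12 N or more would damage the valve. Press it into the clips no harder than needed, do not lean on the rig, and leave the jars and the steel canister where they stand.

Things in the scene. Friction and masses are not known exactly. Their poses are not given: they have to be found in the camera images.
- cartridge: Loose filter cartridge, 90 g: rigid round body 24 mm in diameter, 180 mm long, pale with violet end caps and two thin violet bands either side of its middle, and a brass nozzle (10 mm diameter, 34 mm long) on one end. Origin on the axis at the middle of the 180 mm body; own x axis runs along it towards the nozzle. It starts lying level in the white stand.
- nozzle_tip (a point): Front end of the brass nozzle, on the cartridge axis, 124 mm ahead (+x) of the cartridge's origin.
- stand: Fixed white stand: plate 140 x 85 x 14 mm with two vee blocks, 14 mm wide, 50 mm either side of its middle along its own x. The cartridge lies in them along x, axis 50 mm above the table; between the blocks 36 mm are free below the axis, so it can be pinched from above at its middle. Origin on the table under the plate's centre.
- rig: Fixed rig: blue base plate 310 x 100 x 14 mm, on it two bright steel C-shaped spring clips, open at the top, and at the +x end a steel inlet port with a clear block behind it (94 mm tall with its valve handles). Origin on the table, midway between the two clips; own x axis runs along the clips towards the port.
- clip_mid (a point): Midway between the clips, on the line where a seated cartridge's axis lies, 50 mm above the table; axes as the rig's. Clips are 14 mm wide, centred 50 mm either side along x; between them 35 mm are free below the axis. To snap in clear of the port, the cartridge's origin must be 12 to 24 mm behind (-x of) this point.
- clip_rear (a point): Seat of the rear clip, on the axis, 50 mm behind clip_mid. Each clip has a fixed saddle and two sprung jaws whose flared lips end 19 mm above the axis, 16 mm to either side; throat 18 mm wide. Pushed down, the body meets the lips 14 to 17 mm above its seat; resistance of both clips rises to 6 to 11 N, drops as it snaps in, then the saddles stop it hard.
- clip_front (a point): Seat of the front clip, on the axis, 50 mm ahead of clip_mid, like the rear one. Slid lengthwise, a cartridge seated in both clips drags with about 2 to 7 N when held freely (up to 13 N if the hand also presses it down or sideways) and stays where it is left.
- port_mouth (a point): Centre of the mouth of the steel port, 114 mm ahead (+x) of clip_mid on the same axis, facing -x; bore 15 mm, outside 29 mm in diameter. The nozzle is pushed in through it.
- poppet (a joint): Orange sprung valve poppet inside the port, pushed by the nozzle, in m: 0 untouched, 0.005 at the hard stop (cartridge fully home). Light spring, 0.5 to 1.1 N. Its untouched face lies 4 to 24 mm inside the mouth, different each time and not measured: the nozzle tip is home 9 to 29 mm inside, where the resistance to sliding suddenly turns hard.
- jar1: Grey lidded jar, 62 mm in diameter, 56 mm tall; origin under its centre. Leave it alone.
- jar2: Another such grey jar. Leave it alone.
- canister: Steel canister with a brass stub on its lid, 80 mm in diameter, 100 mm tall; origin under its centre. Leave it alone.
There are look-alikes about, which are no part of the job. Of the things that look like the cartridge, the smallest one is meant.

How it is judged:
On the way, in this order (a step that is already met when the one before it is completed fails the run):
1. the cartridge is snapped down into both clips, its nozzle towards the port but still outside it (distance between cartridge and clip_mid below 0.03 m and angle between the x axis of cartridge and the x axis of rig, either way round below 0.05 rad and z of cartridge in the frame of clip_mid between -0.002 and 0.002 m and y of cartridge in the frame of clip_mid between -0.002 and 0.002 m and x of nozzle_tip in the frame of port_mouth below 0 m and x of nozzle_tip in the frame of clip_mid above 0.09 m and value of joint poppet below 0.001 m), for 0.1 s.
2. still in both clips, it is slid into the port until the poppet is at its stop (distance between cartridge and clip_mid below 0.03 m and angle between the x axis of cartridge and the x axis of rig, either way round below 0.05 rad and z of cartridge in the frame of clip_mid between -0.002 and 0.002 m and y of cartridge in the frame of clip_mid between -0.002 and 0.002 m and value of joint poppet above 0.004 m), for 0.2 s.
At the end, for the whole second after the job is handed in: The cartridge lies in both clips (axis within 2 mm of the seat line in height and sideways, within 0.05 rad), its nozzle home in the port (poppet pressed at least 3.5 of its 5 mm), released and at rest (distance between cartridge and clip_mid below 0.03 m and angle between the x axis of cartridge and the x axis of rig, either way round below 0.05 rad and z of cartridge in the frame of clip_mid between -0.002 and 0.002 m and y of cartridge in the frame of clip_mid between -0.002 and 0.002 m and value of joint poppet above 0.0035 m and contact force between the fingers and cartridge below 0.05 N and linear speed of cartridge below 0.01 m/s); the robot touches nothing.
It fails at once if the nozzle is rammed against the stop in the port with more than 12 N (contact force between poppet_c0 and cartridge above 12 N).
It fails at once if the cartridge is pressed on the rig with more than 40 N (contact force between cartridge and rig above 40 N).
It fails at once if the robot leans on the rig with more than 15 N (contact force between any of the fingers, the arm and rig above 15 N).
It fails at once if a jar or the canister is shifted more than 20 mm or tipped (distance of any of jar1, jar2, canister from where it was at the start of the episode above 0.02 m or angle between any of jar1, jar2, canister's own z axis and vertical above 0.3 rad).
It also fails if it takes over 58 s, if anything falls off the work surface, if the arm or the gripper's body presses on something with over 40 N, if the wrist force passes 120 N, or if a joint passes its speed limit or range.

## Working session

There is one attempt and no reset: what is moved stays moved. The work goes in short steps, Python scripts to look and compute and a tool call to move; the robot and the scene stay as the last step left them, time stands still between calls to the robot, and variables do not carry over. Pictures are saved under pics/ and viewed, and the job is handed in when it is done.

Besides the shell and the picture viewer there is one more tool, called after "Call:" as name(argument=value, ...) on one line, values as JSON. drive_tool: Moves the arm, as the interface text tells. Its arguments: {"type":"object","properties":{"commands":{"type":"array","items":{"type":"number"}}},"required":["commands"]}

```bash
ls; mkdir -p pics; cat > h.py <<'E'
import numpy as np,cv2
from workcell import monitor, optics, ticket, r
def snap(name,fn):
    s=monitor.sense(); im=optics.get_image(name); cv2.imwrite('pics/'+fn+'.png',im['pixels'])
    np.savez('pics/'+fn+'.npz',**{k:v for k,v in im.items() if v is not None},tp=s['tool_pos'],ori=s['orientation'])
    return s,im
def w_from_c(d):
    if 'camera_from_world' in d: return np.linalg.inv(d['camera_from_world'])
    T=np.eye(4);T[:3,:3]=cv2.Rodrigues(np.array(d['ori'],float))[0];T[:3,3]=d['tp']
    return T@d['tool_from_camera']
def cloud(fn):
    d=dict(np.load('pics/'+fn+'.npz'));Z=d['depth'];f=200/np.tan(np.radians(float(d['fovy']))/2)
    v,u=np.mgrid[:400,:640]
    P=np.stack([(u-d['cx'])/f*Z,-(v-d['cy'])/f*Z,-Z,np.ones_like(Z)],-1)@w_from_c(d).T
    P=P[...,:3];P[Z<=0]=np.nan
    return d['pixels'],P
E
python3 - <<'E'
from h import *
print(monitor.sense(), r.hold_point_z)
for n in ('top','scene','wrist'):
    s,im=snap(n,n+'0'); print(n,[ (k,im[k]) for k in im if k not in('pixels','depth')])
E
```

```text
pics
{'t': 0.0, 'joints': array([ 1.17490971e+00,  3.59519456e-01,  1.51139979e+00, -6.78584984e-06,
        1.27249121e+00, -1.15090050e-01]), 'dq': array([ 2.53617327e-05,  2.40988821e-04,  8.14448095e-04,  1.74263488e-03,
       -2.45445404e-04,  1.09887179e-03]), 'tau': array([-3.01886772e-03, -5.15365648e+01, -2.70722544e+01,  6.74641365e-02,
        3.51301522e-02, -1.56913320e-04]), 'tool_pos': array([0.16599087, 0.5758154 , 0.18611347]), 'orientation': array([ 0.21903181,  1.55998898, -0.22180472]), 'wrist_force': array([-0.63655231, -0.43268827, -0.52784613]), 'ft_torque': array([-0.02792978,  0.02269709,  0.00740712]), 'width': 0.08769089711811774} -0.0187
top [('fovy', 48.04533415209919), ('cx', 316.40919160490887), ('cy', 202.4794649967789), ('camera_from_world', array([[-0.02561933, -0.99952594,  0.01707441, -0.06571698],
       [ 0.98530266, -0.02236188,  0.16934761, -0.49005733],
       [-0.16888552,  0.02116204,  0.98540847, -1.3335449 ],
       [ 0.        ,  0.        ,  0.        ,  1.        ]]))]
scene [('fovy', 45.74901659105004), ('cx', 317.69041077807094), ('cy', 198.87164085616516), ('camera_from_world', array([[ 0.60359855,  0.79709281,  0.01765882, -0.25087216],
       [-0.64699798,  0.47675624,  0.59506058,  0.30140845],
       [ 0.46589956, -0.37060293,  0.80348682, -1.64342441],
       [ 0.        ,  0.        ,  0.        ,  1.        ]]))]
wrist [('fovy', 71.21848378155137), ('cx', 317.77334521503286), ('cy', 197.83809409138289), ('tool_from_camera', array([[-1.24274291e-03,  2.88878267e-01, -9.57365031e-01,
        -1.97649505e-01],
       [ 9.99999173e-01,  6.74511151e-04, -1.09455666e-03,
        -9.88962923e-04],
       [ 3.29559757e-04, -9.57365600e-01, -2.88878867e-01,
        -8.00516550e-02],
       [ 0.00000000e+00,  0.00000000e+00,  0.00000000e+00,
         1.00000000e+00]]))]
```

View pics/top0.png

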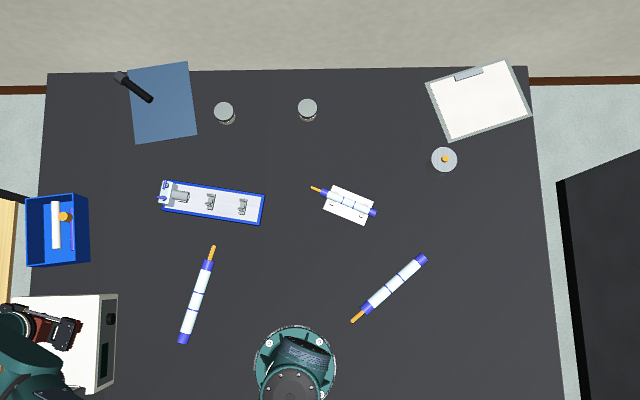

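View pics/scene0.png

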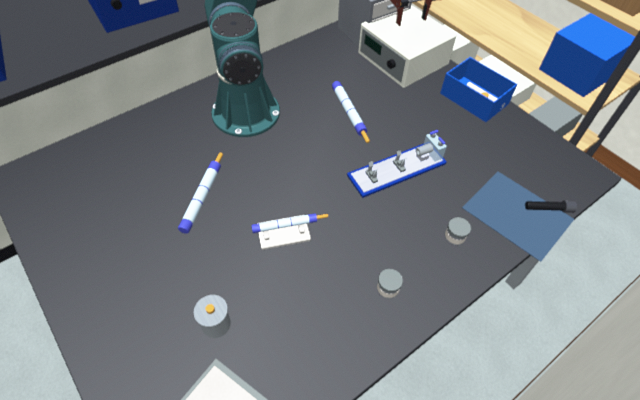

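View pics/wrist0.png

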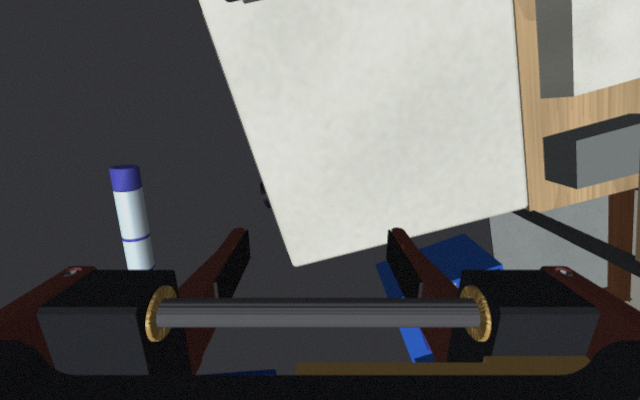

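Cartridge-like things in the top view are (343,203) on the white stand, (197,295) and (388,288) loose on the table, and (60,225) in the bin. The one on the stand looks smallest and lies in the stand, as described. I'll confirm it with a crop and measure it.

```bash
python3 - <<'E'
from h import *
px,P=cloud('top0')
a=cv2.resize(px[165:245,290:390],None,fx=4,fy=4,interpolation=cv2.INTER_CUBIC)
b=cv2.resize(px[165:245,145:275],None,fx=4,fy=4,interpolation=cv2.INTER_CUBIC)
cv2.imwrite('pics/crop0.png',np.hstack([a[:,:380],b[:,:420]]))
hsv=cv2.cvtColor(px,cv2.COLOR_BGR2HSV)
brass=cv2.inRange(hsv,(8,100,80),(35,255,255)); vio=cv2.inRange(hsv,(118,110,60),(150,255,255))
for nm,m in(('brass',brass),('vio',vio)):
    n,l,st,c=cv2.connectedComponentsWithStats(m)
    for i in range(1,n):
        if st[i,4]>12: 
            Q=P[l==i]; print(nm,c[i].round(1),st[i],np.nanmedian(Q,0).round(3),np.nanmax(Q[:,2]).round(3))
for u,v in((343,203),(197,295),(388,288),(224,110),(307,108),(444,158),(213,202),(240,207)): print((u,v),P[v,u].round(3))
E
```

```text
brass [536.5  77. ] [530  77  14   1  14] [ 1.208 -1.186 -0.65 ] -0.636
brass [597.  76.] [590  76  15   1  15] [ 1.209 -1.494 -0.653] -0.644
brass [444.6 158.3] [441 155   8   7  41] [ 0.605 -0.465  0.099] 0.105
brass [315.2 188.6] [310 186  11   6  33] [ 0.529 -0.074  0.054] 0.06
brass [ 11.5 252.2] [  4 201  15 103 355] [ 0.406  1.249 -0.597] 0.34
brass [ 64.6 216.5] [ 58 212  14  10 110] [0.462 0.677 0.054] 0.061
brass [211.3 252.6] [207 245   9  16  76] [0.343 0.246 0.022] 0.027
brass [356.5 316.2] [350 310  14  13  78] [ 0.145 -0.19   0.021] 0.031
brass [  1.  368.6] [  0 365   4   9  21] [-0.079  1.248 -0.595] -0.583
vio [163.9 185.2] [163 182   3   7  13] [0.543 0.373 0.093] 0.098
vio [324.6 189.7] [322 188   7   4  18] [ 0.524 -0.103  0.059] 0.065
vio [322.9 194. ] [320 192   7   5  23] [ 0.511 -0.098  0.06 ] 0.066
vio [161.3 197. ] [157 196  10   3  23] [0.506 0.379 0.095] 0.101
vio [372.2 212.4] [368 208   9   9  46] [ 0.45  -0.245  0.058] 0.065
vio [ 71.1 235.1] [ 70 221   3  29  59] [0.408 0.67  0.025] 0.035
vio [420.9 258.8] [414 253  14  14  92] [ 0.309 -0.391  0.03 ] 0.038
vio [204.  263.8] [201 259   7  11  47] [0.31  0.265 0.031] 0.04
vio [210.3 265.6] [207 261   8  10  50] [0.305 0.247 0.028] 0.038
vio [364.3 305.3] [359 301  11   9  54] [ 0.177 -0.213  0.029] 0.037
vio [368.6 310.4] [365 306   9  10  42] [ 0.162 -0.225  0.031] 0.037
vio [183.1 338.1] [177 332  14  13 117] [0.096 0.323 0.03 ] 0.038
(343, 203) [ 0.482 -0.158  0.057]
(197, 295) [0.219 0.283 0.037]
(388, 288) [ 0.225 -0.286  0.032]
(224, 110) [0.786 0.205 0.058]
(307, 108) [ 0.786 -0.055  0.061]
(444, 158) [ 0.605 -0.463  0.099]
(213, 202) [0.5   0.242 0.024]
(240, 207) [0.48  0.156 0.04 ]
```

View pics/crop0.png

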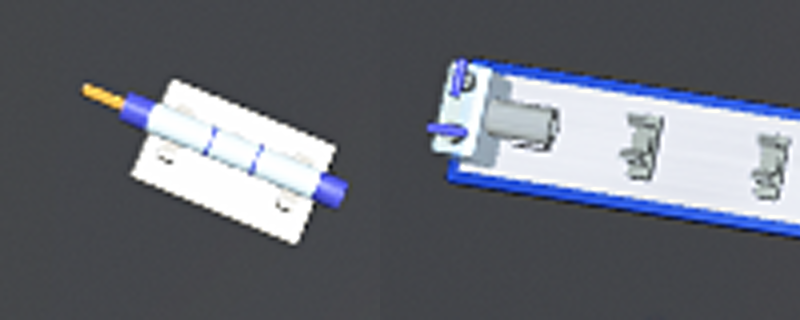

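The stand's cartridge at (343,203) is about 215 mm long overall with its top at z≈62 mm. The loose ones are larger and lie on the table, so this is the right one, with its nozzle towards the upper left. Next I'll work out the axes.

```bash
python3 - <<'E'
from h import *
s=monitor.sense(); R=cv2.Rodrigues(s['orientation'])[0]; print(R.round(3),s['t'])
px,P=cloud('top0')
# stand cartridge fit: points z>0.045 near
M=(np.hypot(P[...,0]-.485,P[...,1]+.158)<.14)&(P[...,2]>.042)&(P[...,2]<.075)
Q=P[M][:,:2]; c=Q.mean(0); u=np.linalg.svd(Q-c)[2][0]; u*=np.sign(u[1]); t=(Q-c)@u
print('cart',c,u,np.degrees(np.arctan2(u[1],u[0])),t.min(),t.max(),'mid from ends',c+u*(t.max()-.034-.09), c+u*(t.min()+.09))
# rig: blue plate
hsv=cv2.cvtColor(px,cv2.COLOR_BGR2HSV); b=cv2.inRange(hsv,(105,150,80),(125,255,255))>0
M=b&(abs(P[...,0]-.5)<.12)&(abs(P[...,1]-.22)<.22)&(P[...,2]<.03)
r_=cv2.minAreaRect(P[M][:,:2].astype(np.float32)); print('rig',r_); box=cv2.boxPoints(r_);print(box)
E
```

```text
[[-0.001  0.277  0.961]
 [-0.001  0.961 -0.277]
 [-1.    -0.001 -0.   ]] 0.15
cart [ 0.48679045 -0.1666652 ] [0.41217263 0.91110577] 65.65861050487887 -0.0959723070593306 0.11649031098123064 mid from ends [ 0.48369516 -0.17350732] [ 0.48432883 -0.1721066 ]
rig ((0.5026459097862244, 0.24702471494674683), (0.31520554423332214, 0.09995865821838379), 79.67510986328125)
[[0.4252288  0.10093173]
 [0.52356887 0.08301619]
 [0.580063   0.3931177 ]
 [0.48172295 0.41103324]]
```

```bash
cat >> h.py <<'E'
def plan(tx,ty,tz,yawdeg,n):
    s=monitor.sense();R=cv2.Rodrigues(s['orientation'])[0];psi=np.degrees(np.arctan2(R[1,2],R[0,2]))
    p=s['tool_pos'];d=np.array([tx,ty,tz])-p; dy=(yawdeg-psi+180)%360-180
    print('t',s['t'],'pos',p.round(4),'yaw',psi.round(2),'d',d.round(4),'dyaw',round(dy,2),'F',s['wrist_force'].round(2),'w',s['width'],'tilt',R[:2,0].round(4))
    st=d/n*100
    for i in range(n):
        a=np.radians(psi+dy/n*i); z=np.array([np.cos(a),np.sin(a)]);y=np.array([-z[1],z[0]])
        print([round(float(v),3) for v in (-st[2],st[:2]@y,st[:2]@z,-np.radians(dy/n))])
E
python3 - <<'E'
from h import *
plan(.50,.235,.187,-100.3,12)
E
```

```text
t 0.15 pos [0.166  0.5759 0.1863] yaw -16.09 d [ 0.334  -0.3409  0.0007] dyaw -84.21 F [-0.54  0.06 -0.47] w 0.08787242007563557 tilt [-0.0006 -0.0014]
[-0.006, -1.959, 3.461, 0.122]
[-0.006, -1.521, 3.675, 0.122]
[-0.006, -1.061, 3.833, 0.122]
[-0.006, -0.585, 3.934, 0.122]
[-0.006, -0.1, 3.976, 0.122]
[-0.006, 0.387, 3.958, 0.122]
[-0.006, 0.868, 3.881, 0.122]
[-0.006, 1.335, 3.746, 0.122]
[-0.006, 1.783, 3.555, 0.122]
[-0.006, 2.204, 3.311, 0.122]
[-0.006, 2.592, 3.017, 0.122]
[-0.006, 2.941, 2.677, 0.122]
```

Call:
drive_tool(commands=[0,0,-1.96,3.46,0.12,0,0,-1.5,3.7,0.12,0,0,-1.05,3.83,0.12,0,0,-0.6,3.93,0.12,0,0,-0.1,3.98,0.12,0,0,0.4,3.96,0.12,0,0,0.87,3.88,0.12,0,0,1.33,3.75,0.12])

```text
t: 0.95
tool_pos: [0.3912, 0.343, 0.184]
orientation: [0.982, 1.339, -0.987]
wrist_force: [0.8, 0.5, 0.1]
width: 0.0876
```

```bash
python3 - <<'E'
from h import *
plan(.50,.235,.187,-100.3,5)
E
```

```text
t 0.95 pos [0.3912 0.343  0.184 ] yaw -72.69 d [ 0.1088 -0.108   0.003 ] dyaw -27.61 F [0.83 0.47 0.12] w 0.08762519434713162 tilt [-0.003  -0.0014]
[-0.06, 1.435, 2.709, 0.096]
[-0.06, 1.689, 2.559, 0.096]
[-0.06, 1.927, 2.384, 0.096]
[-0.06, 2.148, 2.188, 0.096]
[-0.06, 2.348, 1.971, 0.096]
```

Call:
drive_tool(commands=[0,-0.06,1.45,2.7,0.1,0,-0.06,1.7,2.56,0.1,0,-0.06,1.93,2.38,0.1,0,-0.06,2.15,2.19,0.1,0,-0.06,2.35,1.97,0.1,0,0,0,0,0,0,0,0,0,0])

```text
t: 1.65
tool_pos: [0.5046, 0.2234, 0.1855]
orientation: [1.371, 1.093, -1.38]
wrist_force: [0.2, -0.4, -0.3]
width: 0.0877
```

```bash
python3 - <<'E'
from h import *
snap('wrist','w1')
px,P=cloud('w1')
plan(.50,.235,.187,-100.3,1)
E
```

```text
t 1.7 pos [0.5046 0.2235 0.1855] yaw -103.05 d [-0.0046  0.0115  0.0015] dyaw 2.75 F [-0.07 -0.37  0.1 ] w 0.08782111793011503 tilt [-0.004  -0.0034]
[-0.147, -0.709, -1.014, -0.048]
```

View pics/w1.png

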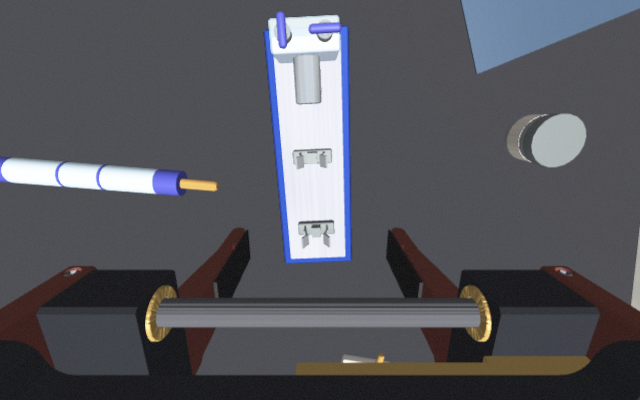

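```bash
cat > rig.py <<'E'
from h import *
import sys
px,P=cloud(sys.argv[1])
yaw0=np.radians(79.7); u0=np.array([np.cos(yaw0),np.sin(yaw0)]); c0=np.array([.5026,.247])
hsv=cv2.cvtColor(px,cv2.COLOR_BGR2HSV)
rel=P[...,:2]-c0; a=rel@u0; b=rel@np.array([-u0[1],u0[0]]); z=P[...,2]
inr=(abs(a)<.17)&(abs(b)<.06)
m=inr&(z>.006)&(z<.022)
rr=cv2.minAreaRect(P[m][:,:2].astype(np.float32)); print('plate',rr, 'ztop',np.median(z[m&(px.min(-1)>150)]))
blue=(cv2.inRange(hsv,(105,150,60),(125,255,255))>0)&m
for sgn in(1,-1):
    k=blue&(b*sgn>.03)&(abs(a)<.13); q=P[k][:,:2]; c=q.mean(0);v=np.linalg.svd(q-c)[2][0];v*=np.sign(v[1]);print('edge',sgn,k.sum(),np.degrees(np.arctan2(v[1],v[0])),c, 'b med',np.median(b[k]))
h=inr&(z>.030)
n,l,st,ce=cv2.connectedComponentsWithStats(h.astype(np.uint8))
for i in range(1,n):
    if st[i,4]>25:
        k=l==i; print(ce[i].round(1),st[i,4],'a',np.nanpercentile(a[k],[2,50,98]).round(4),'b',np.nanpercentile(b[k],[2,50,98]).round(4),'z',np.nanpercentile(z[k],[2,50,98]).round(4))
        kk=k&(z>.060)&(z<.075)
        if kk.sum()>5: print('   lips',kk.sum(),'a',np.percentile(a[kk],[2,50,98]).round(4),'b',np.percentile(b[kk],[2,50,98]).round(4))
E
python3 rig.py w1; python3 rig.py top0
python3 - <<'E'
from h import *
px,P=cloud('w1')
cv2.imwrite('pics/c1.png',cv2.resize(px[5:270,255:365],None,fx=2.2,fy=2.2,interpolation=cv2.INTER_CUBIC))
E
```

```text
plate ((0.5007773041725159, 0.24599501490592957), (0.3092436194419861, 0.10013192892074585), 79.60852813720703) ztop 0.015194443092133525
edge 1 1239 79.60643891147443 [0.45920831 0.26833071] b med 0.04650328533014767
edge -1 1221 79.6183545276103 [0.54864685 0.25385424] b med -0.04407882435561031
[304.7  48.9] 4214 a [0.0702 0.1207 0.1453] b [-0.0313  0.0011  0.0337] z [0.0427 0.0732 0.0954]
   lips 2589 a [0.0706 0.1187 0.1458] b [-0.0315  0.0015  0.0345]
[311.5 157.4] 121 a [-0.0032  0.0039  0.0105] b [-0.0042  0.0013  0.0073] z [0.0349 0.0376 0.039 ]
[322.8 159.7] 110 a [-0.0032  0.0047  0.0104] b [-0.016  -0.0124 -0.0078] z [0.0422 0.0636 0.07  ]
   lips 78 a [-0.0032  0.0036  0.0102] b [-0.0163 -0.0132 -0.0098]
[299.1 160.9] 118 a [-0.0031  0.0045  0.0104] b [0.0108 0.0153 0.0194] z [0.0398 0.0637 0.0694]
   lips 83 a [-0.003   0.0038  0.0102] b [0.0126 0.016  0.0195]
[315.6 230.7] 105 a [-0.1026 -0.095  -0.0893] b [-0.0043  0.0013  0.0076] z [0.0306 0.0374 0.0389]
[326.1 237.4] 104 a [-0.1032 -0.094  -0.0892] b [-0.0157 -0.0123 -0.0079] z [0.0345 0.062  0.0691]
   lips 66 a [-
[... 395 characters left out ...]
89517212), 79.89492797851562) ztop 0.015322157148110693
edge 1 262 79.54304970977844 [0.45854538 0.25772219] b med 0.04526541593387924
edge -1 213 79.80121446442824 [0.54811995 0.2440444 ] b med -0.04518379269957938
[171.2 193.7] 509 a [0.067  0.1163 0.1439] b [-0.0323  0.0024  0.0346] z [0.0335 0.0679 0.0965]
   lips 239 a [0.0673 0.1153 0.1451] b [-0.0315  0.001   0.0341]
[209.1 202.1] 41 a [-0.0053  0.0003  0.0086] b [-0.0059  0.0058  0.017 ] z [0.0308 0.0412 0.0702]
   lips 10 a [-0.0044  0.001   0.01  ] b [0.0117 0.0156 0.0172]
[241.2 207.3] 39 a [-0.1041 -0.098  -0.0902] b [-0.0052  0.0061  0.0167] z [0.0313 0.0403 0.0693]
   lips 10 a [-0.1039 -0.0985 -0.0907] b [0.0111 0.0146 0.0169]
```

View pics/c1.png

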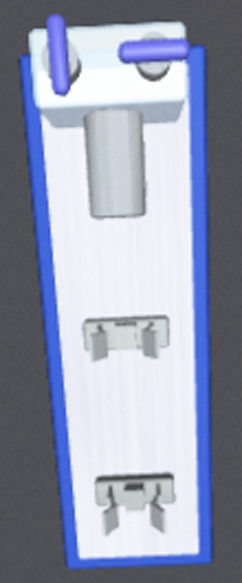

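Everything here agrees with the given sizes: plate 309×100 mm, clips 100 mm apart, lip tops at 69–70 mm. That puts clip_mid at about (0.4928, 0.2017) with the rig's yaw at 79.6°. Now over to the cartridge.

```bash
python3 - <<'E'
from h import *
plan(.484,-.173,.16,-114.3,9)
E
```

```text
t 1.7 pos [0.5046 0.2235 0.1855] yaw -103.05 d [-0.0206 -0.3965 -0.0255] dyaw -11.25 F [-0.07 -0.37  0.1 ] w 0.08782111793011503 tilt [-0.004  -0.0034]
[0.284, 0.772, 4.344, 0.022]
[0.284, 0.866, 4.326, 0.022]
[0.284, 0.96, 4.306, 0.022]
[0.284, 1.054, 4.284, 0.022]
[0.284, 1.147, 4.26, 0.022]
[0.284, 1.24, 4.234, 0.022]
[0.284, 1.332, 4.206, 0.022]
[0.284, 1.423, 4.176, 0.022]
[0.284, 1.514, 4.144, 0.022]
```

Call:
drive_tool(commands=[0,0,0.8,4.4,0.02,0,0.2,0.9,4.4,0.02,0,0.3,0.97,4.4,0.02,0,0.3,1.06,4.3,0.02,0,0.3,1.15,4.3,0.02,0,0.3,1.24,4.25,0.02,0,0.3,1.35,4.2,0.02,0,0.3,1.43,4.2,0.02])

```text
t: 2.5
tool_pos: [0.488, -0.1289, 0.1656]
orientation: [1.471, 1.018, -1.473]
wrist_force: [0.5, 0.1, -0.3]
width: 0.0879
```

```bash
python3 - <<'E'
from h import *
plan(.484,-.173,.16,-114.3,2)
E
```

```text
t 2.5 pos [ 0.488  -0.1289  0.1656] yaw -110.8 d [-0.004  -0.0441 -0.0056] dyaw -3.5 F [ 0.49  0.06 -0.26] w 0.08790885152425103 tilt [-0.0025  0.0015]
[0.279, 0.595, 2.132, 0.031]
[0.279, 0.66, 2.113, 0.031]
```

Call:
drive_tool(commands=[0,0.28,0.6,2.1,0.03,0,0.28,0.6,2.1,0.03,0,0,0,0,0])

```text
t: 2.8
tool_pos: [0.483, -0.1756, 0.1595]
orientation: [1.513, 0.98, -1.516]
wrist_force: [-0.3, 0.6, 0.0]
width: 0.0877
```

```bash
cat > cart.py <<'E'
from h import *
import sys
px,P=cloud(sys.argv[1]); d=np.load('pics/'+sys.argv[1]+'.npz')
c0=np.array([float(sys.argv[2]),float(sys.argv[3])]);yaw=np.radians(float(sys.argv[4]));zc=float(sys.argv[5])
u=np.array([np.cos(yaw),np.sin(yaw)]);n=np.array([-u[1],u[0]])
rel=P[...,:2]-c0;a=rel@u;b=rel@n;z=P[...,2]-zc
m=(abs(a)<.15)&(abs(b)<.02)&(z>-.006)&(z<.02)
hsv=cv2.cvtColor(px,cv2.COLOR_BGR2HSV)
br=(cv2.inRange(hsv,(8,100,80),(35,255,255))>0)&m
vi=(cv2.inRange(hsv,(115,100,50),(150,255,255))>0)&m
print('brass a',np.percentile(a[br],[1,50,99]).round(4),'b',np.median(b[br]).round(4))
for lo,hi in((-.15,-.06),(-.04,0),(0,.04),(.06,.15)):
    k=vi&(a>lo)&(a<hi)
    if k.sum()>10: print('viol',k.sum(),np.percentile(a[k],[1,50,99]).round(4))
body=m&(abs(a)<.095)
aa=np.arange(-.09,.09,.01);mid=[]
for q in aa:
    k=body&(abs(a-q)<.005)
    if k.sum()>30: mid.append((q,np.percentile(b[k],[1,99]).mean(),np.percentile(z[k],98)))
mid=np.array(mid);pf=np.polyfit(mid[:,0],mid[:,1],1)
print('slope deg',np.degrees(pf[0]),'b0',pf[1],'top z',np.median(mid[:,2])+zc, 'zslope',np.polyfit(mid[:,0],mid[:,2],1))
E
python3 - <<'E'
from h import *
snap('wrist','w2')
plan(.484,-.173,.16,-114.3,1)
E
python3 cart.py w2 .484 -.173 65.7 .05
```

```text
t 2.85 pos [ 0.4828 -0.1741  0.1595] yaw -114.24 d [0.0012 0.0011 0.0005] dyaw -0.06 F [-0.15  0.14 -0.31] w 0.08755376911249707 tilt [-0.0028  0.002 ]
[-0.047, 0.059, -0.151, 0.001]
brass a [0.0921 0.1081 0.1239] b -0.0006
viol 241 [-0.0886 -0.079  -0.0691]
viol 17 [-0.0188 -0.0183 -0.0176]
viol 18 [0.0179 0.0188 0.0196]
viol 361 [0.0695 0.0803 0.09  ]
slope deg 0.02802100300090134 b0 -0.00016831462783032676 top z 0.06251827752937499 zslope [0.00295229 0.0124944 ]
```

View pics/w2.png

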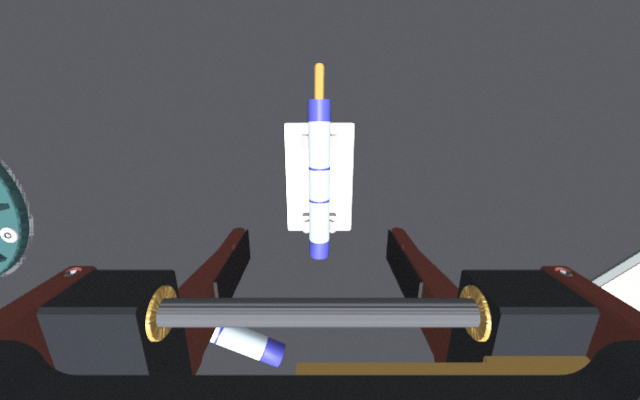

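The picture shows the cartridge at (319,160) with its brass tip at (319,66). The tip is at a=124 mm, the bands at ±18 mm, and the top at 62.5 mm, all as specified. Its origin is about (0.484,-0.173), yaw 65.7°. Descending now.

Call:
drive_tool(commands=[0,4,0.06,-0.15,0,0,4,0,0,0,0,3,0,0,0,0,1.8,0,0,0,0,0,0,0,0])

```text
t: 3.35
tool_pos: [0.4869, -0.1641, 0.0304]
orientation: [1.508, 0.987, -1.502]
wrist_force: [-0.1, 0.6, 0.6]
width: 0.0876
```

```bash
python3 - <<'E'
from h import *
plan(.484,-.1730,.0313,-114.3,1)
E
```

```text
t 3.35 pos [ 0.4869 -0.1641  0.0304] yaw -113.52 d [-0.0029 -0.0089  0.0009] dyaw -0.78 F [-0.05  0.63  0.59] w 0.08764648646920431 tilt [0.0026 0.0029]
[-0.087, 0.086, 0.93, 0.014]
```

Call:
drive_tool(commands=[0,-0.09,0.09,0.93,0.014,0,0,0,0,0])

```text
t: 3.55
tool_pos: [0.4845, -0.1712, 0.0325]
orientation: [1.516, 0.981, -1.509]
wrist_force: [1.0, -0.3, -0.7]
width: 0.0878
```

```bash
python3 - <<'E'
from h import *
plan(.484,-.1730,.0313,-114.3,1)
E
```

```text
t 3.55 pos [ 0.4845 -0.1712  0.0325] yaw -114.14 d [-0.0005 -0.0018 -0.0012] dyaw -0.16 F [ 1.01 -0.29 -0.7 ] w 0.08784661094774995 tilt [0.0027 0.0032]
[0.117, 0.028, 0.182, 0.003]
```

Call:
drive_tool(commands=[0,0.1,0.03,0.18,0,1,0,0,0,0,1,0,0,0,0,1,0,0,0,0,1,0,0,0,0,1,0,0,0,0,1,0,0,0,0,1,0,0,0,0])

```text
t: 4.35
tool_pos: [0.4868, -0.1746, 0.0354]
orientation: [1.519, 0.974, -1.504]
wrist_force: [0.0, 0.6, -0.5]
width: 0.0355
```

```bash
python3 - <<'E'
from h import *
plan(.4844,-.1726,.0313,-114.3,1)
E
```

```text
t 4.35 pos [ 0.4868 -0.1746  0.0354] yaw -114.17 d [-0.0024  0.002  -0.0041] dyaw -0.13 F [ 0.04  0.59 -0.55] w 0.035465898142897204 tilt [0.0095 0.0001]
[0.408, -0.304, -0.085, 0.002]
```

Call:
drive_tool(commands=[0.5,0.4,-0.3,-0.08,0,0.5,0,0,0,0])

```text
t: 4.55
tool_pos: [0.4841, -0.1724, 0.0309]
orientation: [1.519, 0.974, -1.505]
wrist_force: [-0.4, -0.6, -1.0]
width: 0.0436
```

```bash
python3 - <<'E'
from h import *
for i in range(3): plan(.4844,-.1726,.0313,-114.3,1)
E
```

```text
t 4.55 pos [ 0.4841 -0.1724  0.0309] yaw -114.17 d [ 0.0003 -0.0002  0.0004] dyaw -0.13 F [-0.37 -0.62 -1.  ] w 0.04361665021293963 tilt [0.0091 0.0003]
[-0.04, 0.037, 0.005, 0.002]
t 4.55 pos [ 0.4841 -0.1724  0.0309] yaw -114.17 d [ 0.0003 -0.0002  0.0004] dyaw -0.13 F [-0.37 -0.62 -1.  ] w 0.04361665021293963 tilt [0.0091 0.0003]
[-0.04, 0.037, 0.005, 0.002]
t 4.55 pos [ 0.4841 -0.1724  0.0309] yaw -114.17 d [ 0.0003 -0.0002  0.0004] dyaw -0.13 F [-0.37 -0.62 -1.  ] w 0.04361665021293963 tilt [0.0091 0.0003]
[-0.04, 0.037, 0.005, 0.002]
```

Call:
drive_tool(commands=[1,0,0,0,0,1,0,0,0,0,1,0,0,0,0,1,0,0,0,0,1,0,0,0,0])

```text
t: 5.05
tool_pos: [0.4839, -0.1723, 0.0306]
orientation: [1.518, 0.975, -1.505]
wrist_force: [0.4, 0.5, -0.4]
width: 0.0075
```

```bash
python3 - <<'E'
from h import *
plan(.4844,-.1726,.0313,-114.3,1)
E
```

```text
t 5.05 pos [ 0.4839 -0.1723  0.0306] yaw -114.16 d [ 0.0005 -0.0003  0.0007] dyaw -0.14 F [ 0.45  0.47 -0.36] w 0.007482330686931048 tilt [0.0087 0.0005]
[-0.066, 0.058, 0.012, 0.002]
```

The opening is 7.5 mm where 24 mm was expected, so something is wrong. I'll stop and look.

```bash
python3 - <<'E'
from h import *
snap('wrist','w3');snap('scene','s3');snap('top','t3')
a=cv2.imread('pics/w3.png');b=cv2.imread('pics/s3.png')[170:270,200:360];c=cv2.imread('pics/t3.png')[150:250,270:430]
cv2.imwrite('pics/m3.png',np.vstack([cv2.resize(a,(512,320)),cv2.resize(np.hstack([b,c]),(800,250))[:, :512] if 0 else cv2.resize(np.hstack([b,c]),(512,160))]))
cv2.imwrite('pics/m3b.png',cv2.resize(np.hstack([b,c]),(800,250)))
E
```

```text
(no output)
```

View pics/w3.png

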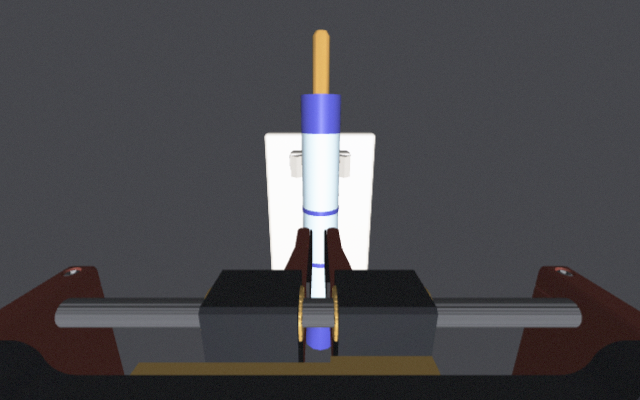

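View pics/m3b.png

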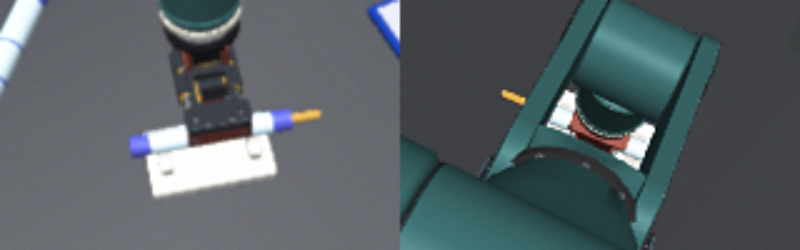

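```bash
python3 cart.py w3 .484 -.173 65.7 .05; python3 - <<'E'
from h import *
px,P=cloud('w3');d=np.load('pics/w3.npz')
R=cv2.Rodrigues(d['ori'])[0]; T=(P-d['tp'])@R
print(d['tp'])
for v in (215,225,230,233,236,240,250,260):
    print(v,[ (u,*(T[v,u]*1000).round(0)) for u in (300,304,308,312,320,328,332,336)])
E
```

```text
brass a [0.0914 0.108  0.1235] b -0.0006
viol 501 [-0.089  -0.0791 -0.0691]
viol 32 [-0.0199 -0.0185 -0.0171]
viol 123 [0.0171 0.0185 0.02  ]
viol 1442 [0.0688 0.0796 0.0899]
slope deg -0.5996110344163739 b0 0.00044188118582726827 top z 0.06255192180095856 zslope [0.00281429 0.012951  ]
[ 0.48391815 -0.17225221  0.03063545]
215 [(300, np.float64(17.0), np.float64(-15.0), np.float64(1.0)), (304, np.float64(-25.0), np.float64(-9.0), np.float64(-15.0)), (308, np.float64(-29.0), np.float64(-7.0), np.float64(-16.0)), (312, np.float64(-30.0), np.float64(-4.0), np.float64(-17.0)), (320, np.float64(-32.0), np.float64(1.0), np.float64(-17.0)), (328, np.float64(-30.0), np.float64(6.0), np.float64(-17.0)), (332, np.float64(-29.0), np.float64(9.0), np.float64(-16.0)), (336, np.float64(-25.0), np.float64(12.0), np.float64(-15.0))]
225 [(300, np.float64(17.0), np.float64(-15.0), np.float64(10.0)), (304, np.float64(-25.0), np.float64(-10.0), np.float64(-8.0)), (308, np.float64(-29.0), np.float64(-7.0), np.float64(-9.0)), (312, np.float64(-30.0), np.float64(-4.0), np.float64(-10.0)), (320, np.float6
[... 2553 characters left out ...]
oat64(8.0)), (328, np.float64(-65.0), np.float64(5.0), np.float64(-10.0)), (332, np.float64(-66.0), np.float64(7.0), np.float64(-10.0)), (336, np.float64(-65.0), np.float64(9.0), np.float64(-10.0))]
260 [(300, np.float64(-78.0), np.float64(-9.0), np.float64(-11.0)), (304, np.float64(-76.0), np.float64(-7.0), np.float64(-10.0)), (308, np.float64(-74.0), np.float64(-5.0), np.float64(-9.0)), (312, np.float64(-30.0), np.float64(-4.0), np.float64(16.0)), (320, np.float64(-31.0), np.float64(1.0), np.float64(15.0)), (328, np.float64(-75.0), np.float64(5.0), np.float64(-10.0)), (332, np.float64(-77.0), np.float64(7.0), np.float64(-11.0)), (336, np.float64(-76.0), np.float64(9.0), np.float64(-10.0))]
```

```bash
python3 - <<'E'
import cv2
a=cv2.imread('pics/w3.png')[190:360,240:400];cv2.imwrite('pics/z3.png',cv2.resize(a,None,fx=3.5,fy=3.5,interpolation=cv2.INTER_CUBIC))
a=cv2.imread('pics/s3.png')[190:260,230:330];cv2.imwrite('pics/z3s.png',cv2.resize(a,None,fx=7,fy=7,interpolation=cv2.INTER_CUBIC))
E
```

```text
(no output)
```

View pics/z3.png

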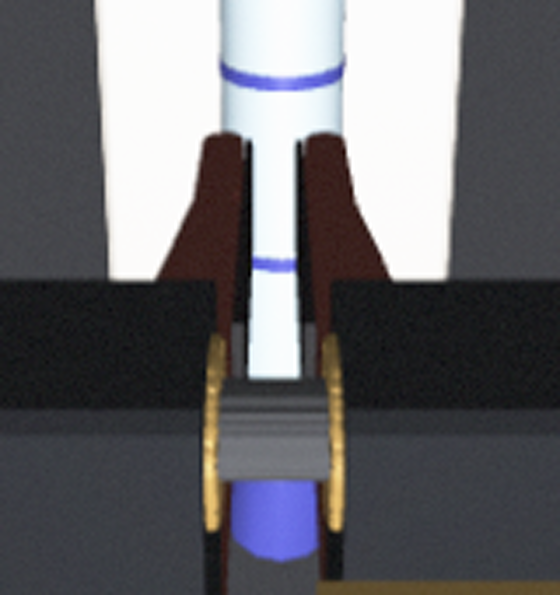

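View pics/z3s.png

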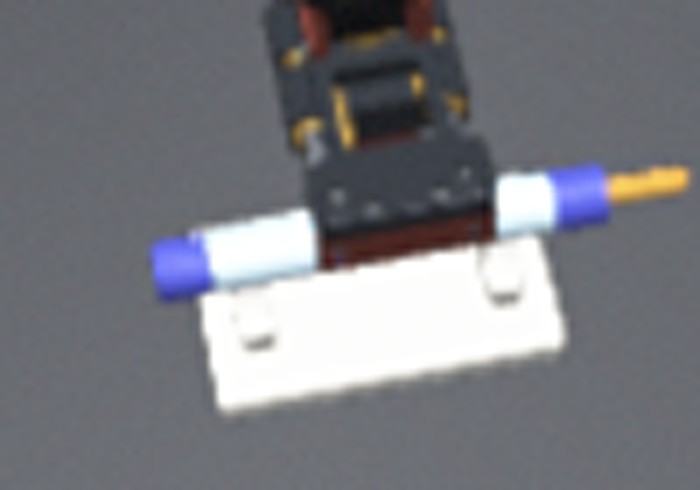

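The close-up suggests the fingertips ended above the body instead of either side of it. They show at tool x≈-40 mm, with the cartridge top at -31 mm. I'll measure where the tips really are, using two independent cameras.

```bash
python3 - <<'E'
from h import *
for f in('w1','w2','w3','wrist0'):
    px,P=cloud(f);d=np.load(f'pics/{f}.npz');R=cv2.Rodrigues(d['ori'])[0];T=(P-d['tp'])@R
    m=(abs(T[...,2])<.014)&(T[...,0]>-.1)&(T[...,0]<-.005)&(px.max(-1)<90)&(abs(T[...,1])<.07)
    print(f,m.sum(),'max x',np.percentile(T[m][:,0],[90,98,99.5]).round(4),'y',np.percentile(T[m][:,1],[1,99]).round(3),'z',np.percentile(T[m][:,2],[1,50,99]).round(4))
d3=np.load('pics/w3.npz');R=cv2.Rodrigues(d3['ori'])[0]
for f in('s3','t3'):
    px,P=cloud(f);T=(P-d3['tp'])@R;hsv=cv2.cvtColor(px,cv2.COLOR_BGR2HSV)
    red=((px[...,2].astype(int)-px[...,1])>30)&(px[...,0]<80)
    m=(abs(T[...,1])<.03)&(abs(T[...,2])<.03)&(T[...,0]>-.15)&(T[...,0]<.04)
    for nm,k in(('all',m),('red',m&red)):
        if k.sum()>5: print(f,nm,k.sum(),'x',np.percentile(T[k][:,0],[1,10,50,90,99]).round(3),'y',np.percentile(T[k][:,1],[1,50,99]).round(3))
print(np.abs(monitor.sense()['joints']).round(3),monitor.sense()['width'])
E
```

```text
w1 5285 max x [-0.0468 -0.038  -0.0362] y [-0.056  0.055] z [-0.0113 -0.0093  0.0102]
w2 5183 max x [-0.0467 -0.038  -0.0361] y [-0.056  0.055] z [-0.0113 -0.0093  0.0101]
w3 1883 max x [-0.0477 -0.0398 -0.0379] y [-0.014  0.013] z [-0.0113 -0.0104  0.0037]
wrist0 5256 max x [-0.0471 -0.0386 -0.0364] y [-0.056  0.054] z [-0.0126 -0.0106  0.0089]
s3 all 423 x [-0.149 -0.141  0.013  0.018  0.02 ] y [-0.021  0.017  0.03 ]
[0.48  0.435 1.866 0.006 0.832 0.062] 0.0007880104404124296
```

```bash
python3 - <<'E'
from h import *
px,P=cloud('s3')
for u in (280,288,296):
    print(u,[(v,px[v,u].tolist(),P[v,u].round(3).tolist()) for v in range(214,230,2)])
E
```

```text
280 [(214, [73, 66, 61], [0.54, -0.214, 0.19]), (216, [71, 65, 61], [0.545, -0.218, 0.19]), (218, [73, 65, 61], [0.552, -0.222, 0.193]), (220, [77, 69, 65], [0.555, -0.224, 0.19]), (222, [46, 41, 39], [0.557, -0.226, 0.186]), (224, [34, 37, 65], [0.555, -0.225, 0.175]), (226, [36, 39, 75], [0.55, -0.223, 0.157]), (228, [163, 169, 183], [0.477, -0.181, 0.019])]
288 [(214, [72, 65, 60], [0.552, -0.199, 0.191]), (216, [74, 67, 64], [0.557, -0.202, 0.19]), (218, [74, 65, 64], [0.561, -0.205, 0.19]), (220, [67, 60, 55], [0.565, -0.208, 0.189]), (222, [36, 36, 53], [0.563, -0.207, 0.176]), (224, [31, 36, 71], [0.559, -0.205, 0.161]), (226, [112, 116, 134], [0.558, -0.204, 0.15]), (228, [255, 255, 255], [0.488, -0.161, 0.014])]
296 [(214, [106, 102, 97], [0.562, -0.182, 0.188]), (216, [77, 71, 66], [0.567, -0.186, 0.189]), (218, [76, 72, 67], [0.572, -0.189, 0.188]), (220, [38, 35, 40], [0.572, -0.189, 0.179]), (222, [42, 46, 77], [0.566, -0.185, 0.16]), (224, [52, 56, 82], [0.566, -0.186, 0.152]), (226, [250, 253, 253], [0.497, -0.139, 0.016]), (228, [253, 254, 254], [0.501, -0.142, 0.012])]
```

Both cameras agree. The fingertips end about 37 mm short of the reported TCP, and the gripper's body sits about 38 mm higher than nominal. So the usable grasp point is at tool x≈-0.056. The fingers shut above the cartridge, which hasn't moved (its bands and tip measure the same as before). I'll open and go 37 mm lower, watching the force.

Call:
drive_tool(commands=[0,0,0,0,0,0,0,0,0,0,0,0,0,0,0,0,0,0,0,0,0,0,0,0,0,0,0,0,0,0,0,0,0,0,0])

```text
t: 5.9
tool_pos: [0.484, -0.1723, 0.0307]
orientation: [1.518, 0.975, -1.505]
wrist_force: [0.3, -0.1, -0.0]
width: 0.0533
```

```bash
python3 - <<'E'
from h import *
plan(.4844,-.1726,-.006,-114.3,3)
E
```

```text
t 5.9 pos [ 0.484  -0.1723  0.0307] yaw -114.16 d [ 0.0004 -0.0003 -0.0367] dyaw -0.14 F [ 0.35 -0.12 -0.01] w 0.0533179911733162 tilt [0.0088 0.0004]
[1.224, 0.017, 0.003, 0.001]
[1.224, 0.017, 0.003, 0.001]
[1.224, 0.017, 0.003, 0.001]
```

Call:
drive_tool(commands=[0,0,0,0,0,0,0,0,0,0,0,1,0,0,0,0,0.8,0,0,0,0,0.7,0,0,0,0,0.5,0,0,0,0,0,0,0,0])

```text
t: 6.6
tool_pos: [0.4837, -0.172, -0.0026]
orientation: [1.518, 0.976, -1.505]
wrist_force: [-0.4, -0.1, 0.2]
width: 0.0879
```

```bash
python3 - <<'E'
from h import *
plan(.4844,-.1726,-.006,-114.3,1)
E
```

```text
t 6.6 pos [ 0.4837 -0.172  -0.0026] yaw -114.16 d [ 0.0007 -0.0006 -0.0034] dyaw -0.14 F [-0.35 -0.12  0.25] w 0.08787841711242296 tilt [0.0078 0.0009]
[0.339, 0.082, 0.024, 0.002]
```

Down cleanly, with no contact. Last bit, then close (about 9 rows).

Call:
drive_tool(commands=[0,0.34,0.08,0.02,0,1,0,0,0,0,1,0,0,0,0,1,0,0,0,0,1,0,0,0,0,1,0,0,0,0,1,0,0,0,0,1,0,0,0,0])

```text
t: 7.4
tool_pos: [0.4851, -0.1729, -0.0057]
orientation: [1.518, 0.974, -1.505]
wrist_force: [0.0, 0.2, 0.2]
width: 0.0355
```

Call:
drive_tool(commands=[1,0,0,0,0,1,0,0,0,0,1,0,0,0,0])

```text
t: 7.7
tool_pos: [0.4857, -0.1732, -0.0055]
orientation: [1.519, 0.973, -1.504]
wrist_force: [-0.2, -0.5, -1.0]
width: 0.0231
```

```bash
python3 - <<'E'
from h import *
plan(.4844,-.1726,-.006,-114.3,1)
E
```

```text
t 7.7 pos [ 0.4857 -0.1732 -0.0055] yaw -114.16 d [-0.0013  0.0006 -0.0005] dyaw -0.14 F [-0.16 -0.52 -1.04] w 0.02306385495213256 tilt [ 0.0099 -0.0001]
[0.049, -0.14, -0.001, 0.002]
```

Call:
drive_tool(commands=[1,-1.5,0,0,0,1,-3,0,0,0,1,-3.5,0,0,0,1,0,0,0,0])

```text
t: 8.1
tool_pos: [0.4827, -0.1721, 0.0752]
orientation: [1.517, 0.979, -1.508]
wrist_force: [0.4, -1.4, -0.5]
width: 0.0237
```

```bash
python3 - <<'E'
from h import *
snap('wrist','w4')
s=monitor.sense()
plan(.4896,.10,.075,-100.4,8)
px,P=cloud('w4');print(P[170:215:5,320].round(3))
E
python3 cart.py w4 .485 -.173 65.7 .13
```

```text
t 8.15 pos [ 0.4813 -0.1714  0.0734] yaw -114.17 d [0.0083 0.2714 0.0016] dyaw 13.77 F [-0.01  0.26  0.03] w 0.02297541687532556 tilt [0.002  0.0039]
[-0.02, -1.295, -3.138, -0.03]
[-0.02, -1.2, -3.175, -0.03]
[-0.02, -1.104, -3.21, -0.03]
[-0.02, -1.007, -3.242, -0.03]
[-0.02, -0.91, -3.27, -0.03]
[-0.02, -0.811, -3.296, -0.03]
[-0.02, -0.712, -3.319, -0.03]
[-0.02, -0.611, -3.339, -0.03]
[[ 0.505 -0.124  0.143]
 [ 0.504 -0.126  0.143]
 [ 0.503 -0.128  0.143]
 [ 0.502 -0.131  0.143]
 [ 0.501 -0.133  0.143]
 [ 0.5   -0.135  0.142]
 [ 0.499 -0.138  0.142]
 [ 0.498 -0.14   0.142]
 [ 0.497 -0.142  0.143]]
brass a [0.0907 0.1073 0.1229] b 0.0031
viol 64 [-0.0209 -0.019  -0.0175]
viol 184 [0.0166 0.0178 0.0193]
viol 2142 [0.0679 0.079  0.0891]
slope deg 0.08824979404172476 b0 0.002975297543405487 top z 0.14338507633230857 zslope [0.01119202 0.01378271]
```

View pics/w4.png

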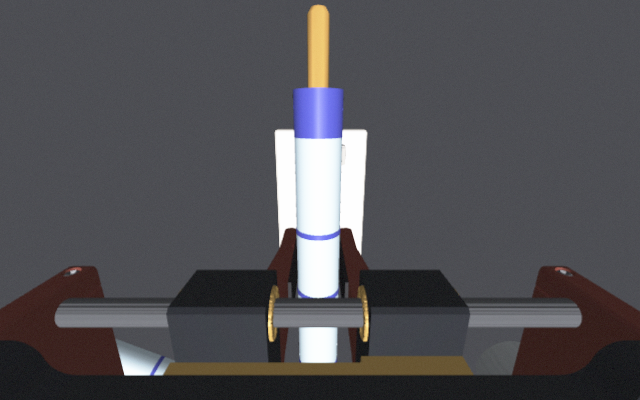

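The cartridge is held level, seen at (318,200) with its tip at (318,10). Its origin is within about 1 mm of the TCP in plan, and its axis is about 57 mm above the reported TCP. Moving to the rig.

Call:
drive_tool(commands=[1,0,-1.5,-3.8,-0.03,1,0,-1.45,-4,-0.03,1,0,-1.3,-4,-0.03,1,0,-1.2,-4,-0.03,1,0,-1.1,-4,-0.03,1,0,-1,-4,-0.03,1,0,-0.8,-4,-0.03,1,0,-0.7,-3.5,-0.03])

```text
t: 8.95
tool_pos: [0.4879, 0.161, 0.065]
orientation: [1.339, 1.125, -1.349]
wrist_force: [0.7, 0.5, -0.1]
width: 0.0233
```

```bash
python3 - <<'E'
from h import *
plan(.4896,.184,.065,-100.4,3)
E
```

```text
t 8.95 pos [0.4879 0.161  0.065 ] yaw -100.46 d [ 0.0017  0.023  -0.    ] dyaw 0.06 F [ 0.72  0.52 -0.14] w 0.02325834809710871 tilt [-0.0096  0.002 ]
[0.001, -0.082, -0.764, -0.0]
[0.001, -0.082, -0.764, -0.0]
[0.001, -0.081, -0.764, -0.0]
```

Call:
drive_tool(commands=[1,0,-0.06,-0.5,0,1,0,0,0,0,1,0,0,0,0])

```text
t: 9.25
tool_pos: [0.4848, 0.1692, 0.0614]
orientation: [1.33, 1.132, -1.35]
wrist_force: [-0.6, -1.5, -0.5]
width: 0.0234
```

```bash
python3 - <<'E'
from h import *
snap('wrist','w5')
plan(.4896,.184,.065,-100.4,1)
E
python3 cart.py w5 .4896 .184 79.6 .122
python3 rig.py w5
```

```text
t 9.3 pos [0.4847 0.1689 0.0614] yaw -100.14 d [0.0049 0.0151 0.0036] dyaw -0.26 F [-0.75  0.36 -0.71] w 0.02313095540555492 tilt [-0.0158  0.0012]
[-0.357, 0.214, -1.573, 0.005]
brass a [0.0759 0.0924 0.1078] b 0.0022
viol 65 [-0.036  -0.0337 -0.032 ]
viol 186 [0.0017 0.0031 0.0044]
viol 1448 [0.0603 0.0673 0.0742]
slope deg 0.2754802741941599 b0 0.0018604021904793037 top z 0.12935965291728602 zslope [-0.02597931  0.00904589]
plate ((0.4953208863735199, 0.21503883600234985), (0.22967009246349335, 0.10025954246520996), 79.63630676269531) ztop 0.015307817407066895
edge 1 2505 79.57455415590766 [0.45525824 0.24542286] b med 0.0462845312933949
edge -1 2452 79.63748094341823 [0.54394891 0.22911461] b med -0.043814553781126295
[327.9 305.6] 60807 a [-0.1196 -0.0561  0.0274] b [-0.0583  0.0017  0.055 ] z [0.1185 0.1992 0.2158]
   lips 176 a [-0.0036  0.003   0.0095] b [-0.0167 -0.0142 -0.0121]
```

View pics/w5.png

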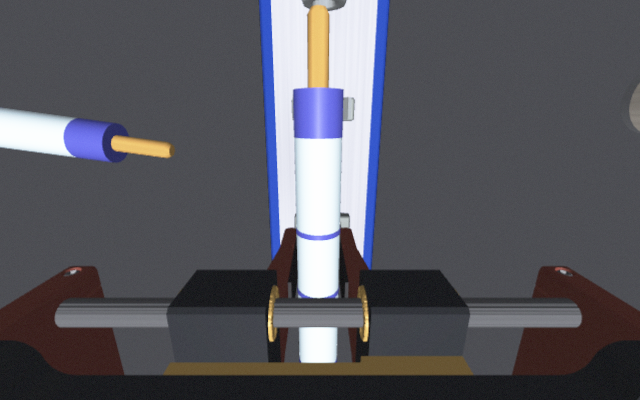

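```bash
cat > pitch.py <<'E'
from h import *
import sys
def go(fn,c0,yaw):
    px,P=cloud(fn);d=np.load('pics/'+fn+'.npz');yaw=np.radians(yaw)
    u=np.array([np.cos(yaw),np.sin(yaw)]);n=np.array([-u[1],u[0]])
    rel=P[...,:2]-np.array(c0);a=rel@u;b=rel@n;z=P[...,2]
    u_,v_=318,0
    m=np.zeros(z.shape,bool);m[85:265,295:345]=1
    m&=np.isfinite(z)&(z>float(sys.argv[5] if len(sys.argv)>5 else .1)-.0)
    hsv=cv2.cvtColor(px,cv2.COLOR_BGR2HSV); m&=(hsv[...,2]>120)
    # fit cylinder of radius 12: axis line params
    from scipy.optimize import least_squares
    A,B,Z=a[m],b[m],z[m]
    print(m.sum(),A.min(),A.max())
    f=lambda p: np.hypot(B-p[0]-p[1]*A,Z-p[2]-p[3]*A)-.012
    q=least_squares(f,[0,0,np.median(Z)-.01,0],loss='soft_l1',f_scale=.001).x
    br=(cv2.inRange(hsv,(8,100,80),(35,255,255))>0)&(a>.05)&(a<.15)&(abs(b)<.03)&(z>q[2]-.006)
    tip=np.percentile(a[br],99)
    print('b0 %.4f yawerr %.4f z0 %.4f pitch %.4f'%tuple(q),'tip a %.4f origin a %.4f'%(tip,tip-.1235),'b at origin %.4f z at origin %.4f'%(q[0]+q[1]*(tip-.1235),q[2]+q[3]*(tip-.1235)))
go(sys.argv[1],(float(sys.argv[2]),float(sys.argv[3])),float(sys.argv[4]))
E
python3 pitch.py w4 .4819 -.1722 65.7 .11;python3 pitch.py w5 .4896 .184 79.6 .1
```

```text
8101 -0.0014474698823543958 0.09188357377301742
b0 -0.0000 yawerr 0.0016 z0 0.1305 pitch 0.0023 tip a 0.1234 origin a -0.0001 b at origin -0.0000 z at origin 0.1305
8086 -0.017337599926373105 0.07653998606009751
b0 0.0020 yawerr 0.0042 z0 0.1166 pitch -0.0031 tip a 0.1078 origin a -0.0157 b at origin 0.0020 z at origin 0.1167
```

Call:
drive_tool(commands=[1,0,0.1,-0.8,0.004,1,0,0.1,-0.7,0,1,0.7,0,0,0,1,1,0,0,0,1,1,0,0,0,1,0.8,0,0,0,1,0,0,0,0,1,0,0,0,0])

```text
t: 10.1
tool_pos: [0.4888, 0.1804, 0.0221]
orientation: [1.336, 1.127, -1.36]
wrist_force: [0.2, 0.0, -1.0]
width: 0.0235
```

```bash
python3 - <<'E'
from h import *
snap('wrist','w6')
plan(.4896,.184,.0167,-100.4,1)
E
python3 pitch.py w6 .4896 .184 79.6 .06
```

```text
t 10.15 pos [0.4887 0.1804 0.0222] yaw -100.73 d [ 0.0009  0.0036 -0.0055] dyaw 0.33 F [-0.48 -0.25 -0.87] w 0.02344262146323947 tilt [-0.0181  0.0001]
[0.547, 0.019, -0.373, -0.006]
8169 -0.005609553751285211 0.08827269612630213
b0 -0.0001 yawerr -0.0077 z0 0.0774 pitch -0.0053 tip a 0.1195 origin a -0.0040 b at origin -0.0001 z at origin 0.0774
```

View pics/w6.png

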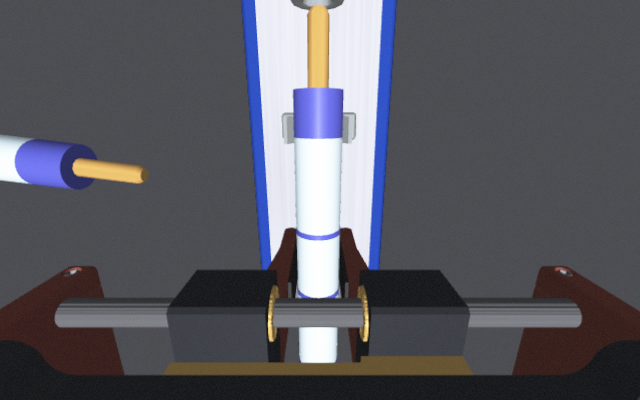

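The lips of the front clip show evenly either side of the body, at (288,127) and (349,127). The lateral offset is about 0. I still need 4 mm forward and 0.4° of yaw, and then down to just above the lips.

Call:
drive_tool(commands=[1,0,0,-0.45,-0.008,1,0.5,0,0,0,1,0.3,0,0,0,1,0,0,0,0,1,0,0,0,0])

```text
t: 10.65
tool_pos: [0.4904, 0.1856, 0.0144]
orientation: [1.331, 1.131, -1.352]
wrist_force: [0.3, -0.1, -0.2]
width: 0.0233
```

```bash
python3 - <<'E'
from h import *
snap('wrist','w7')
plan(.4896,.184,-.0053,-100.4,1)
E
python3 pitch.py w7 .4896 .184 79.6 .05
```

```text
t 10.7 pos [0.4904 0.1856 0.0144] yaw -100.22 d [-0.0008 -0.0016 -0.0197] dyaw -0.18 F [ 0.12 -0.71 -0.21] w 0.02323497401434335 tilt [-0.0161  0.0006]
[1.971, -0.049, 0.169, 0.003]
8178 -0.00022005172082847544 0.0937151067708941
b0 -0.0006 yawerr 0.0012 z0 0.0697 pitch -0.0044 tip a 0.1247 origin a 0.0012 b at origin -0.0006 z at origin 0.0697
```

Call:
drive_tool(commands=[1,0.3,-0.05,0.05,0,1,0.2,0,0,0,1,0.2,0,0,0])

```text
t: 11.0
tool_pos: [0.4903, 0.1853, 0.0077]
orientation: [1.332, 1.13, -1.351]
wrist_force: [-0.3, 0.4, 6.1]
width: 0.0233
```

Call:
drive_tool(commands=[1,0.2,0,0,0,1,0.2,0,0,0])

```text
t: 11.2
tool_pos: [0.4907, 0.1855, 0.0045]
orientation: [1.334, 1.13, -1.35]
wrist_force: [-2.2, 0.2, 7.2]
width: 0.0231
```

Call:
drive_tool(commands=[1,0.2,0,0,0,1,0.2,0,0,0])

```text
t: 11.4
tool_pos: [0.4907, 0.1858, 0.0011]
orientation: [1.334, 1.13, -1.35]
wrist_force: [-1.2, -0.2, 3.1]
width: 0.0231
```

Call:
drive_tool(commands=[1,0.2,0,0,0,1,0.15,0,0,0])

```text
t: 11.6
tool_pos: [0.4902, 0.1858, -0.0027]
orientation: [1.334, 1.13, -1.35]
wrist_force: [0.4, -0.2, -0.5]
width: 0.0232
```

Call:
drive_tool(commands=[1,0.12,0,0,0])

```text
t: 11.7
tool_pos: [0.4902, 0.1857, -0.0043]
orientation: [1.334, 1.13, -1.35]
wrist_force: [-0.2, -0.2, -0.9]
width: 0.0236
```

Call:
drive_tool(commands=[1,0.1,0,0,0])

```text
t: 11.8
tool_pos: [0.4901, 0.1856, -0.0057]
orientation: [1.334, 1.13, -1.35]
wrist_force: [-1.1, 0.3, 4.2]
width: 0.0235
```

```bash
python3 - <<'E'
from h import *
snap('wrist','w8')
plan(.4896,.184,-.0053,-100.4,1)
E
python3 pitch.py w8 .4896 .184 79.6 .03
```

```text
t 11.85 pos [ 0.4901  0.1856 -0.0056] yaw -100.26 d [-0.0005 -0.0016  0.0003] dyaw -0.14 F [ 0.02 -0.7  -0.9 ] w 0.02308086727497287 tilt [-0.0141  0.0019]
[-0.03, -0.021, 0.169, 0.002]
8209 -0.0006269594098871207 0.093543213930108
b0 -0.0002 yawerr -0.0004 z0 0.0496 pitch 0.0033 tip a 0.1247 origin a 0.0012 b at origin -0.0002 z at origin 0.0496
```

It's seated: axis at z=49.6 mm, lateral error -0.2 mm, pitch and yaw under 4 mrad. It snapped in with a peak of about 7 N. The tip is about 7 mm short of the mouth. Now the first, certainly free, part of the slide.

Call:
drive_tool(commands=[1,0,0,0,0,1,0,0,-0.1,0])

```text
t: 12.05
tool_pos: [0.4901, 0.1861, -0.0056]
orientation: [1.333, 1.13, -1.351]
wrist_force: [-0.3, -2.6, 2.3]
width: 0.0231
```

Call:
drive_tool(commands=[1,0,0,-0.1,0,1,0,0,-0.1,0])

```text
t: 12.25
tool_pos: [0.4904, 0.1875, -0.0056]
orientation: [1.332, 1.129, -1.351]
wrist_force: [-0.9, -3.0, 2.2]
width: 0.0234
```

```bash
cat > st.py <<'E'
from h import *
s=monitor.sense();R=cv2.Rodrigues(s['orientation'])[0]
u=np.array([np.cos(np.radians(79.6)),np.sin(np.radians(79.6))]);p=s['tool_pos'];F=s['wrist_force']
q=p[:2]-np.array([.4901,.1856])
print('t %.2f adv %.2f lat %.2f z %.2f mm'%(s['t'],q@u*1e3,q@np.array([-u[1],u[0]])*1e3,p[2]*1e3),'Fax %.2f Flat %.2f Fz %.2f'%(F[:2]@u,F[:2]@np.array([-u[1],u[0]]),F[2]),'w',s['width'].__round__(4))
E
python3 st.py
```

```text
t 12.25 adv 1.90 lat 0.05 z -5.61 mm Fax -3.12 Flat 0.37 Fz 2.19 w 0.0234
```

Call:
drive_tool(commands=[1,0,0,-0.15,0,1,0,0,-0.15,0,1,0,0,-0.15,0,1,0,0,-0.15,0,1,0,0,-0.15,0])

```text
t: 12.75
tool_pos: [0.4918, 0.1951, -0.0056]
orientation: [1.331, 1.129, -1.352]
wrist_force: [-0.7, -2.7, 1.7]
width: 0.0236
```

```bash
python3 st.py
```

```text
t 12.75 adv 9.64 lat 0.08 z -5.60 mm Fax -2.76 Flat 0.20 Fz 1.71 w 0.0236
```

Call:
drive_tool(commands=[1,0,0,-0.1,0,1,0,0,-0.1,0,1,0,0,-0.1,0,1,0,0,-0.08,0])

```text
t: 13.15
tool_pos: [0.4925, 0.1993, -0.0056]
orientation: [1.331, 1.129, -1.352]
wrist_force: [-0.7, -4.4, 2.2]
width: 0.0236
```

Call:
drive_tool(commands=[1,0,0,-0.08,0])

```text
t: 13.25
tool_pos: [0.4927, 0.2001, -0.0056]
orientation: [1.331, 1.129, -1.352]
wrist_force: [0.9, -3.5, 1.4]
width: 0.0235
```

Call:
drive_tool(commands=[1,0,0,-0.08,0])

```text
t: 13.35
tool_pos: [0.4928, 0.201, -0.0056]
orientation: [1.331, 1.129, -1.352]
wrist_force: [-0.2, -3.7, 2.1]
width: 0.0234
```

```bash
python3 st.py
```

```text
t 13.35 adv 15.65 lat 0.09 z -5.61 mm Fax -3.71 Flat -0.53 Fz 2.05 w 0.0234
```

Call:
drive_tool(commands=[1,0,0,-0.07,0,1,0,0,-0.07,0])

```text
t: 13.55
tool_pos: [0.4931, 0.2025, -0.0056]
orientation: [1.331, 1.129, -1.351]
wrist_force: [-0.4, -2.3, 1.8]
width: 0.0231
```

Call:
drive_tool(commands=[1,0,0,-0.07,0,1,0,0,-0.07,0])

```text
t: 13.75
tool_pos: [0.4934, 0.2039, -0.0056]
orientation: [1.331, 1.129, -1.352]
wrist_force: [-0.7, -2.7, 2.1]
width: 0.0231
```

Call:
drive_tool(commands=[1,0,0,-0.07,0,1,0,0,-0.07,0])

```text
t: 13.95
tool_pos: [0.4936, 0.2055, -0.0056]
orientation: [1.331, 1.129, -1.352]
wrist_force: [-1.4, -2.6, 2.1]
width: 0.0236
```

Call:
drive_tool(commands=[1,0,0,-0.07,0,1,0,0,-0.07,0])

```text
t: 14.15
tool_pos: [0.4939, 0.2069, -0.0056]
orientation: [1.331, 1.129, -1.352]
wrist_force: [-0.1, -2.8, 1.4]
width: 0.0236
```

Call:
drive_tool(commands=[1,0,0,-0.07,0,1,0,0,-0.07,0])

```text
t: 14.35
tool_pos: [0.4941, 0.2084, -0.0056]
orientation: [1.331, 1.129, -1.352]
wrist_force: [0.3, -3.3, 0.2]
width: 0.0235
```

Call:
drive_tool(commands=[1,0,0,-0.07,0,1,0,0,-0.07,0])

```text
t: 14.55
tool_pos: [0.4944, 0.2096, -0.0056]
orientation: [1.33, 1.129, -1.352]
wrist_force: [-0.3, -4.4, 2.2]
width: 0.023
```

Call:
drive_tool(commands=[1,0,0,-0.07,0])

```text
t: 14.65
tool_pos: [0.4945, 0.2103, -0.0056]
orientation: [1.33, 1.129, -1.352]
wrist_force: [0.3, -3.7, 1.8]
width: 0.0237
```

Call:
drive_tool(commands=[1,0,0,-0.07,0])

```text
t: 14.75
tool_pos: [0.4946, 0.2109, -0.0056]
orientation: [1.33, 1.129, -1.352]
wrist_force: [-0.5, -4.3, 1.8]
width: 0.0234
```

Call:
drive_tool(commands=[1,0,0,-0.07,0])

```text
t: 14.85
tool_pos: [0.4948, 0.2116, -0.0056]
orientation: [1.33, 1.129, -1.352]
wrist_force: [-0.6, -3.7, 1.8]
width: 0.0233
```

Call:
drive_tool(commands=[1,0,0,-0.07,0])

```text
t: 14.95
tool_pos: [0.4948, 0.2123, -0.0056]
orientation: [1.33, 1.129, -1.352]
wrist_force: [-0.3, -4.5, 1.6]
width: 0.0233
```

Call:
drive_tool(commands=[1,0,0,-0.07,0])

```text
t: 15.05
tool_pos: [0.4949, 0.2129, -0.0056]
orientation: [1.33, 1.129, -1.352]
wrist_force: [0.5, -7.7, 3.2]
width: 0.0237
```

Call:
drive_tool(commands=[1,0,0,-0.05,0])

```text
t: 15.15
tool_pos: [0.4949, 0.2129, -0.0056]
orientation: [1.328, 1.128, -1.352]
wrist_force: [-0.3, -7.0, 3.7]
width: 0.0232
```

Call:
drive_tool(commands=[1,0,0,-0.07,0,1,0,0,-0.05,0])

```text
t: 15.35
tool_pos: [0.4949, 0.2128, -0.0056]
orientation: [1.326, 1.127, -1.353]
wrist_force: [-0.8, -6.5, 2.2]
width: 0.0232
```

```bash
python3 st.py
```

```text
t 15.35 adv 27.57 lat 0.22 z -5.65 mm Fax -6.57 Flat -0.42 Fz 2.22 w 0.0232
```

Call:
drive_tool(commands=[1,0,0,-0.1,0])

```text
t: 15.45
tool_pos: [0.4949, 0.2128, -0.0056]
orientation: [1.324, 1.127, -1.354]
wrist_force: [-0.4, -10.2, 3.1]
width: 0.023
```

```bash
python3 - <<'E'
from h import *
snap('wrist','w9')
E
python3 st.py
python3 pitch.py w9 .4896 .184 79.6 .03
```

```text
t 15.50 adv 27.60 lat 0.22 z -5.64 mm Fax -8.70 Flat -0.56 Fz 3.54 w 0.0234
8293 0.02820500631040628 0.12141306822754395
b0 -0.0002 yawerr 0.0017 z0 0.0497 pitch 0.0009 tip a 0.1316 origin a 0.0081 b at origin -0.0002 z at origin 0.0497
```

View pics/w9.png

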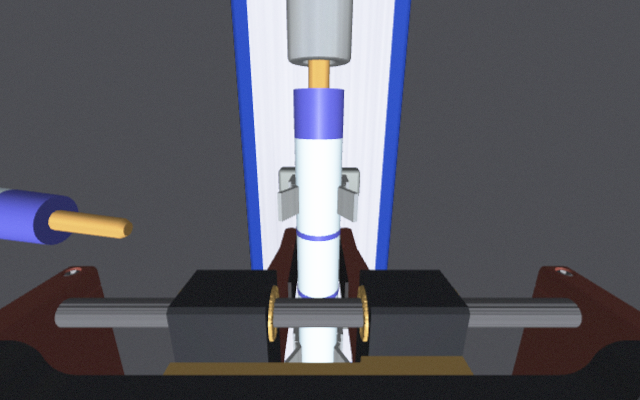

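No advance even at about 10 N total, of which about 3–4 N is drag and spring: that's the hard stop. In the picture the nozzle is inside the port at (319,62) and the body is straight in the clips. Relax, then open.

Call:
drive_tool(commands=[1,0,0,0,0,1,0,0,0,0])

```text
t: 15.7
tool_pos: [0.4949, 0.2127, -0.0056]
orientation: [1.324, 1.127, -1.354]
wrist_force: [-1.1, -3.9, 0.7]
width: 0.0235
```

```bash
python3 st.py
```

```text
t 15.70 adv 27.50 lat 0.18 z -5.61 mm Fax -4.06 Flat 0.36 Fz 0.75 w 0.0235
```

Call:
drive_tool(commands=[0,0,0,0,0,0,0,0,0,0,0,0,0,0,0,0,0,0,0,0,0,0,0,0,0,0,0,0,0,0,0,0,0,0,0])

```text
t: 16.4
tool_pos: [0.4959, 0.2155, -0.0057]
orientation: [1.328, 1.128, -1.351]
wrist_force: [-0.0, -1.1, 0.2]
width: 0.0758
```

```bash
python3 - <<'E'
from h import *
snap('wrist','w10')
E
python3 st.py; python3 pitch.py w10 .4896 .184 79.6 .03
```

```text
t 16.45 adv 30.39 lat -0.31 z -5.72 mm Fax -0.01 Flat -0.44 Fz 0.42 w 0.0799
8028 0.030177427940813763 0.12409172568738547
b0 -0.0003 yawerr 0.0019 z0 0.0498 pitch -0.0008 tip a 0.1314 origin a 0.0079 b at origin -0.0003 z at origin 0.0498
```

Call:
drive_tool(commands=[0,-1,0,0,0,0,-2,0,0,0,0,-3,0,0,0,0,-4,0,0,0,0,-4,0,0,0,0,0,0,0,0,0,0,0,0,0])

```text
t: 17.15
tool_pos: [0.4973, 0.2155, 0.1425]
orientation: [1.328, 1.128, -1.352]
wrist_force: [-0.3, -0.1, -0.4]
width: 0.0878
```

```bash
python3 - <<'E'
from h import *
snap('wrist','w11');snap('top','t11')
for f in('w9','w11'):
    px,P=cloud(f);u=np.array([np.cos(np.radians(79.6)),np.sin(np.radians(79.6))]);rel=P[...,:2]-np.array([.4928,.2017]);a=rel@u;b=rel@np.array([-u[1],u[0]]);z=P[...,2]
    hsv=cv2.cvtColor(px,cv2.COLOR_BGR2HSV);vi=(cv2.inRange(hsv,(115,100,50),(150,255,255))>0)&(abs(b)<.02)&(z>.045)&(z<.066)
    k=vi&(a>.06)&(a<.12);print(f,'front cap',np.percentile(a[k],[1,99]).round(4)); 
    for lo,hi in((-.02,.01),(.01,.05)):
        k=vi&(a>lo)&(a<hi)
        if k.sum()>5: print('band',np.median(a[k]).round(4),np.median(b[k]).round(4),z[k].max().round(4))
E
python3 st.py
```

```text
w9 front cap [0.08   0.1011]
band -0.0067 0.0056 0.0606
band 0.03 -0.0001 0.0632
w11 front cap [0.0803 0.1007]
band -0.0069 -0.0004 0.0624
band 0.03 0.0023 0.0632
t 17.25 adv 30.64 lat -1.55 z 141.51 mm Fax 0.20 Flat 1.03 Fz -0.41 w 0.0877
```

View pics/w11.png

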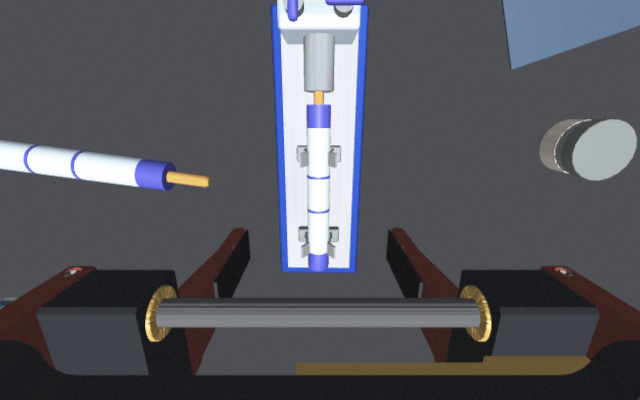

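The cartridge didn't move on release: the front cap is at 80.0 mm before and 80.3 mm after, and the axis is in the clips. The gripper is clear. Handing in.

```bash
python3 -c "
from workcell import ticket
print(ticket.hand_in())"
```

```text
the job is handed in; nothing more can be done
None
```

The cartridge from the white stand is seated in both clips with its nozzle home against the hard stop in the port. I let go and handed the job in at about t = 17 s; no verdict was reported.

- **Snap-in:** the origin was about 17 mm behind clip_mid, and the highest force I read was about 7 N. Once seated, the axis was at z = 49.6 mm with 0.2 mm sideways error, and yaw and pitch were under 4 mrad.
- **Slide:** drag was about 3 N. The light poppet spring began to show over the last 4 mm or so. After about 27.5 mm it stalled hard and advanced no further, even at about 10 N total wrist force. I put about 6 N of that on the stop, an estimate from subtracting the drag and spring.
- **Last checks:** after release the front cap and bands were within 0.3 mm of where they had been. The nozzle tip was about 21 mm inside the mouth, the gripper was open and clear, and the wrist force was near zero. I could not read the poppet itself, so "home" rests on the stall and on that depth lying within 9–29 mm.

**What disagreed:** the fingertips end about 37 mm short of the reported TCP, which both the wrist and scene cameras showed. Because of that, the first grasp shut just above the cartridge without moving it. I then used a grasp point at tool x ≈ -0.056 m instead of the stated -0.0187 m.

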